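# Load the soldering hearth

## Task

Slide the soldering board, with the brooch laid out on it, over the sloped front lip into the hearth until it lies flat and square with its far edge up against the back bricks; go gently, because the silver ring only rests on the copper plate and neither may shift. Then close the hearth's open left side with the loose cream firebrick: set it down (do not drop it) on its long edge on the hearth floor, along the board's left edge and close up to it. Do not touch the brooch, and leave the charcoal block, the flux jar and the dish where they are.

Things in the scene. Friction and masses are not known exactly. Their poses are not given: they have to be found in the camera images.
- hearth: Soldering hearth fixed to the bench: dark steel tray with cream firebricks behind and on the right. Origin at bench height below the middle of the board's home place; x points from the front lip to the back bricks, y left, z up. In this frame (mm): floor 4 high, flat from x=-64 to the back bricks' face at x=50; the right-hand brick's inner face at y=-87; both stand 68 above the bench.
- hearth_home (a point): Point on the hearth's floor at the centre of the board's home place, 4 mm above the hearth's origin.
- hearth_lip (a point): Middle of the crest of the steel front lip, the board's way in: x=-73 in the hearth's frame, 7.5 mm above the bench. The lip runs across the whole front. Outside, a straight slope rises from bench level at x=-101 to the crest; inside, it drops 3.5 mm to the floor at x=-64. The board tips on the crest: its near edge must rise about 11 mm, so fingers pushing dead level hold it down and jam; rise with it.
- hearth_left (a point): Point on the floor of the hearth's open left side, where the loose brick goes: x=0, y=105 mm in the hearth's frame, midway between the edge of the board when home (y=75) and the tray's low steel rim (inner face y=136, 14 mm above the bench).
- board: Off-white soldering board, 100 (x) by 150 (y) by 24 thick, about 0.27 kg, lying flat on the bench before the hearth's lip, too wide to grip. Origin: centre of its underside. x points towards its far edge (to the hearth), y to its left. Home when its origin is at hearth_home and its axes are along the hearth's.
- plate: Round copper brooch plate, diameter 52, 3 thick, 57 g, lying loose near the middle of the board's top. Origin: centre of its underside.
- bezel: Silver bezel ring, outer diameter 34, 8 tall, 20 g, standing loose on the middle of the copper plate. Origin: centre of its underside.
- brick: Loose cream firebrick, 90 long (x) by 32 thick (y) by 64 tall (z), about 0.13 kg, standing on its long edge on the bench, on either side of the board. Origin: centre of its underside. Gripped across its 32 mm thickness. Either end may face the back.
- charcoal: Black charcoal block, 85 (x) by 50 (y) by 30 tall, lying on the bench on the other side. Origin: centre of its underside. Leave it.
- flux: Black flux jar with white lid, diameter 54, 62 tall. Origin: centre of its underside. Leave it.
- dish: White ceramic borax dish, diameter 76, 28 tall. Origin: centre of its underside. Leave it.
Things that resemble listed ones, but are neither listed nor needed, are in the scene too. Of the things like the board, leave any that is green; of the rest the smaller one is meant.

How it is judged:
By the outcome, as a careful person would: the job done as asked, in the order asked, and still so for the second after the job is handed in, with the robot touching nothing.
It also fails if it takes over 67 s, if anything falls off the work surface, if the arm or the gripper's body presses on something with over 40 N, if the wrist force passes 120 N, or if a joint passes its speed limit or range.

## Robot

A 7-joint arm with a two-finger parallel gripper is mounted at the origin on the work surface. World frame = base frame: x ahead of the robot, y to its left, z up, the work surface at z = 0. Lengths are in mm, angles in rad, forces in N, time in s.
With the tool pointing down it reaches from about 425 to 800 mm from the base axis. Payload 8.3 kg.
Tool frame: the origin (TCP) lies at the very end of the fingers, on their centre line; the grasp point (between the pads) lies 19 mm behind it; z points along the fingers, y is the line along which they close (so a half turn about z gives the same grasp; the last joint's range is limited). The gripper opens to 85 mm and grips with 20 to 120 N. Pads are 22 mm wide; open, the fingers measure 114 mm over their backs; the gripper's body (76 mm by 85 mm) begins 54 mm behind the grasp point. The pads swing forward as they close: fully open they stand 13 mm farther back than shut.
Start: joints at [1.202, 0.383, 0.016, 1.37, -0.006, 1.388, -0.046], TCP at [188.197, -595.974, 231.279] pointing down, gripper open.
Joint ranges: [-2.95, 2.95], [-0.25, 2.06], [-1.52, 1.56], [0.18, 2.33], [-1.44, 4.58], [0.02, 2.06], [-3.01, 3.01]. Speed limits (rad/s): [2.39, 2.39, 3.01, 3.01, 3.14, 3.14, 3.14].

## Interface

Orientations are given as a rotation vector (axis times angle).
In Python, from bench import * gives the robot as it stands.
- The arm moves only by the tool play_rows, never from a script. Its argument "targets" is a list that holds one entry, the list of rows, each a list of 7 numbers: the shift along the tool's x, y, z in m, then the turn, a rotation vector about the tool's x, y, z in rad, then the opening, from 0 (shut) to 1 (fully open). In form: [[[x, y, z, rx, ry, rz, hand], ...]]. A call has 1 to 20 rows; each row shifts and turns the commanded pose from where the row before left it, along the tool's axes as they then stand; what a row does not reach is not made up. A row lasts 1/12 s, in which the tool goes at most 41.7 mm and 7.16 degrees, less where a joint would pass 70% of its speed; a pose out of reach is approached as far as the arm can. A call with a gripper value outside its range is refused whole. The fingers move at their own pace and stop on an object; "force" is the grip in N (left out, the last holds). Time passes only in rows, so rows that do not move let the fingers close. It gives the time, the measured TCP pose, the force, the opening and the grip force at its end, in the units of the state.
- read_state(): the state, without advancing time (a new reading comes with each control period).
- capture(name): name is "scene" or "top"; returns the picture (384x512x3 uint8, red, green, blue); there is no depth.
- camera_info(name): a dict with "camera_matrix" (3x3 intrinsics, pixels), "rvec" (rotation vector, rad) and "tvec" (3), from world to camera coordinates, as OpenCV has them. Camera axes: x right, y down, z forward; pixel columns grow to the right and rows downward; lengths in mm; the calibration is good to about 2 mm. A picture is of the moment at which its call begins. camera_info takes no time and is no camera call.
- hand_in(): hands the job in; it is judged then, once.
The state is a dict: "clock": time; "joints": joint angles; "joint_velocities": joint speeds; "joint_efforts": joint torques, N m; "eef_pos": TCP position; "ee_rot": TCP orientation; "force": force on the tool from outside, world axes, zero at the start; "moment": the same for the moment, N m; "opening": finger opening in mm; "grasp_force": force on a finger pad.
Only numpy, scipy, OpenCV 4.12 (cv2) and the standard library are available. Lean on these libraries where they do the work, as an engineer would, in place of code of your own. Each camera call takes 0.05 s, during which the arm holds its last target. There are 200 camera calls.

## Working session

There is one attempt and no reset: what is moved stays moved. The work goes in short steps, Python scripts to look and compute and a tool call to move; the robot and the scene stay as the last step left them, time stands still between calls to the robot, and variables do not carry over. Pictures are saved under pics/ and viewed, at most 10 in all, crops included, and the job is handed in when it is done.

Besides the shell and the picture viewer there is one more tool, called after "Emit:" by a JSON object that holds its "method" and its "body", one argument or row to a line. play_rows: Moves the arm, as the interface text tells. Its arguments: {"type":"object","properties":{"targets":{"type":"array","items":{"type":"array","items":{"type":"array","items":{"type":"number"}}}},"force":{"type":"number"}},"required":["targets"]}

```bash
mkdir -p pics; ls
python3 - <<'E'
from bench import *
import cv2
for n in("scene","top"):
    im=capture(n); cv2.imwrite(f"pics/{n}0.png",im[:,:,::-1]); c=camera_info(n); print(n,c)
s=read_state(); print(s)
E
```

```text
pics
scene {'camera_matrix': array([[363.89898194,   0.        , 260.44137486],
       [  0.        , 363.89898194, 194.21174978],
       [  0.        ,   0.        ,   1.        ]]), 'rvec': array([ 1.99050417,  1.04571771, -0.56247719]), 'tvec': array([-271.01146326, -188.57731411, 1360.14744436])}
top {'camera_matrix': array([[478.03056402,   0.        , 256.44039226],
       [  0.        , 478.03056402, 191.88146882],
       [  0.        ,   0.        ,   1.        ]]), 'rvec': array([ 2.15877764, -2.21123948,  0.12575805]), 'tvec': array([ -11.32137241,  481.03105944, 1223.76895902])}
{'clock': 0.1, 'joints': array([ 1.20212039,  0.384131  ,  0.01638644,  1.37103525, -0.00634202,
        1.3881778 , -0.04652467]), 'joint_velocities': array([-0.00114801, -0.00245234,  0.00024374, -0.00109107, -0.00102927,
       -0.00105765, -0.00172155]), 'joint_efforts': array([ 3.87917404e-03, -6.29128146e+01,  8.48165341e-01, -3.72755885e+01,
        1.68205675e-02,  1.04076258e-02, -9.18518867e-05]), 'eef_pos': array([ 188.05776595, -595.57479299,  230.39956665]), 'ee_rot': array([-3.10327577e+00, -4.78217861e-01,  3.84537677e-04]), 'force': array([ 0.21546687,  0.24846984, -0.7990576 ]), 'moment': array([ 0.00553694, -0.02129341,  0.0055152 ]), 'grasp_force': 0.0, 'opening': 85.14820480302949}
```

View pics/scene0.png

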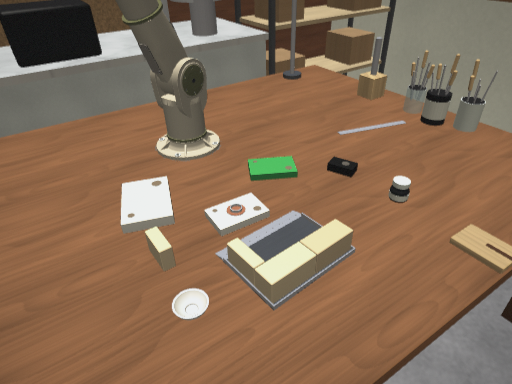

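View pics/top0.png

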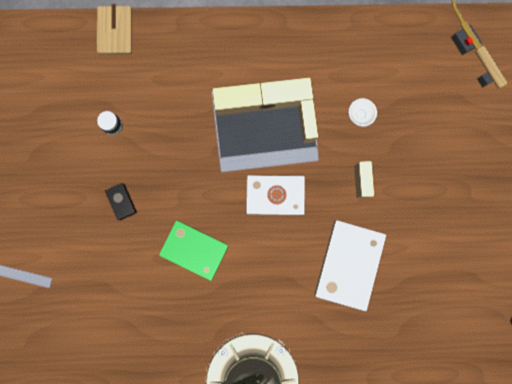

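The top view shows three board-like things: the small white one with the brooch at (276,195), a large white one at (350,265), and a green one at (193,250). The small white one fits: it isn't green, it is the smaller, and it carries the brooch. The loose brick is at (366,179), and the hearth's open side is on the image left. I'll measure these and check with one enlarged crop.

```bash
cat > h.py <<'E'
from bench import *
import cv2, numpy as np
def ray(n,uv,z):
    c=camera_info(n);R,_=cv2.Rodrigues(np.array(c["rvec"]));t=np.array(c["tvec"])
    uv=np.atleast_2d(np.float64(uv)); d=np.c_[uv,np.ones(len(uv))]@np.linalg.inv(c["camera_matrix"]).T@R
    C=-R.T@t; return C+d*((z-C[2])/d[:,2])[:,None]
def proj(n,P):
    c=camera_info(n);return cv2.projectPoints(np.float64(P).reshape(-1,1,3),c["rvec"],c["tvec"],c["camera_matrix"],None)[0][:,0]
def rect(n,mask,z):
    """fit min-area rect in world of the largest blob cast on plane z"""
    cs=cv2.findContours(mask.astype(np.uint8),cv2.RETR_EXTERNAL,cv2.CHAIN_APPROX_NONE)[0]
    c=max(cs,key=cv2.contourArea)[:,0]; P=ray(n,c,z)[:,:2]
    return cv2.minAreaRect(P.astype(np.float32)),cv2.contourArea(c)
def roi(m,u0,v0,u1,v1):
    o=np.zeros_like(m);o[v0:v1,u0:u1]=m[v0:v1,u0:u1];return o
E
python3 - <<'E'
from h import *
im=cv2.imread("pics/top0.png"); hsv=cv2.cvtColor(im,cv2.COLOR_BGR2HSV); H,S,V=cv2.split(hsv)
white=(S<40)&(V>190)
print("board",rect("top",roi(white,240,170,312,222),24))
print("bigwhite",rect("top",roi(white,310,215,392,315),24))
cream=(H>15)&(H<40)&(S>25)&(S<140)&(V>195)
print("brick",rect("top",roi(cream,350,155,380,205),64))
b=roi(cream,205,70,325,145)
for (u0,v0,u1,v1) in [(300,98,325,145)]: print("rightbrick",rect("top",roi(cream,u0,v0,u1,v1),68))
print("backbricks",rect("top",roi(cream,205,70,316,99),68))
for p in [(256,191),(276,195),(366,179),(265,130),(120,201)]: print(p,hsv[p[1],p[0]])
# tray floor dark / lip
dark=(V<80)
print("floor",rect("top",roi(dark,210,95,312,165),4))
crop=im[70:230,200:390]; cv2.imwrite("pics/crop.png",cv2.resize(crop,None,fx=4.2,fy=3.75 if 0 else 3.7,interpolation=cv2.INTER_CUBIC))
E
```

```text
board (((471.3560485839844, -72.49640655517578), (148.87918090820312, 99.43721008300781), 88.67071533203125), 2093.5)
bigwhite (((285.47137451171875, -261.34747314453125), (134.88540649414062, 203.63931274414062), 72.51457977294922), 4024.0)
brick (((505.7462463378906, -309.0670471191406), (87.54493713378906, 16.516565322875977), 0.8162950277328491), 16.0)
rightbrick (((664.3689575195312, -160.57492065429688), (103.4006118774414, 31.602815628051758), 6.3017425537109375), 45.0)
backbricks (((743.472412109375, -44.144195556640625), (253.60279846191406, 52.6500129699707), 88.93578338623047), 893.0)
(256, 191) [101   9 238]
(276, 195) [ 10 138 185]
(366, 179) [ 38  16 235]
(265, 130) [115  32  89]
(120, 201) [ 12  33 117]
floor (((712.5883178710938, -57.71240997314453), (7.664752960205078, 38.13839340209961), 8.557501792907715), 23.0)
```

View pics/crop.png

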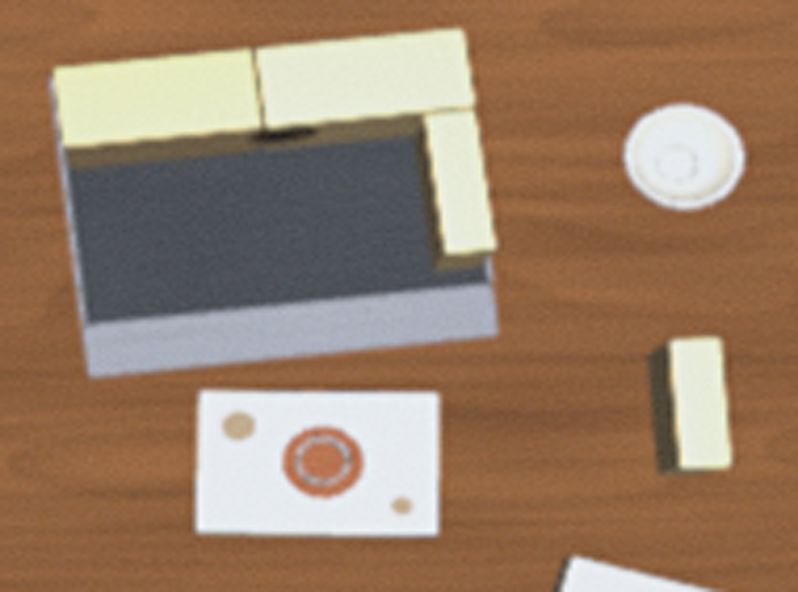

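The crop shows the small white board carrying the plate and ring at (320,460), and the brick at (697,400). The board measures 149x99.5 mm against 150x100 given. The hearth is yawed relative to the board, so I'm fixing the cream and grey masks to measure it and the brick.

Run:
```python
from h import *
im=cv2.imread("pics/top0.png"); hsv=cv2.cvtColor(im,cv2.COLOR_BGR2HSV); H,S,V=cv2.split(hsv)
cream=(H>20)&(V>190)
print("brick",rect("top",roi(cream,350,155,380,205),64))
print("backbricks",rect("top",roi(cream,205,70,314,109),68))
print("rightbrick",rect("top",roi(cream,300,98,325,145),68))
# hearth edges: per-column lip boundaries
U=np.arange(228,310)
def line(mask,v0,v1,z,first):
    pts=[]
    for u in U:
        r=np.where(mask[v0:v1,u])[0]
        if len(r): pts.append((u,v0+(r[0]-.5 if first else r[-1]+.5)))
    P=ray("top",pts,z)[:,:2]; vx,vy,x0,y0=cv2.fitLine(P.astype(np.float32),cv2.DIST_HUBER,0,.1,.01).ravel()
    yaw=np.degrees(np.arctan2(-vx*np.sign(vy),abs(vy))); return yaw,x0,y0
grey=(H>95)&(H<135)&(V>125)
for nm,m,v0,v1,z,f in (("lipfront",grey,140,175,0,0),("lipcrest",grey,140,175,7.5,1)): print(nm,line(m,v0,v1,z,f))
U=np.arange(230,295)
print("backface top",line(cream,75,112,68,0))
# left/right of right brick inner: rows
pts=[(np.where(cream[v,290:325])[0][0]+290-.5,v) for v in range(106,136)]
print("right inner",ray("top",[pts[3],pts[-2]],68))
# plate & ring
red=(H<15)&(S>100)&(V>120); print(rect("top",roi(red,262,180,292,210),27))
# scene check of board centre
wh=(S<40)&(V>190)
ims=cv2.imread("pics/scene0.png");h2=cv2.cvtColor(ims,cv2.COLOR_BGR2HSV)
w=(h2[...,1]<45)&(h2[...,2]>185); print("scene board",rect("scene",roi(w,200,190,275,226),24))
```

```text
brick (((504.3624572753906, -301.46038818359375), (90.10042572021484, 30.613191604614258), 1.3658884763717651), 374.0)
backbricks (((730.2508544921875, -44.94764709472656), (255.68568420410156, 78.83262634277344), 88.99030303955078), 2057.0)
rightbrick (((664.722412109375, -160.34439086914062), (105.28221893310547, 31.22222137451172), 6.301743030548096), 430.0)
lipfront (np.float32(5.514665), np.float32(553.20435), np.float32(-56.76467))
lipcrest (np.float32(5.42538), np.float32(589.5224), np.float32(-57.395214))
backface top (np.float32(5.468752), np.float32(701.8734), np.float32(-41.79884))
right inner [[ 686.54414907 -142.30381723   68.        ]
 [ 621.44117898 -150.31634683   68.        ]]
(((472.2078857421875, -74.70345306396484), (44.08656692504883, 44.33900451660156), 43.502506256103516), 230.0)
scene board (((476.3828430175781, -72.978271484375), (149.90585327148438, 101.72953033447266), 87.66775512695312), 1175.5)
```

Hearth pose is about (654,-59) at yaw 5.6°. The board is about (473,-73) at yaw -1.6°, which is x -182, y +4 in the hearth frame. The back-face, lip and right-brick distances agree to about 2 mm. My plan is to yaw the open gripper to the hearth, so tool x is hearth x and tool y is hearth -y, and push with both fingers. First I go behind the board, up high, to test the short reach.

Emit:
{"method": "play_rows", "body": {
  "targets": [
    [[0, 0, 0, 0, 0, 0.104, 1], [0, 0, 0, 0, 0, 0.104, 1], [0.014, -0.0275, 0.006, 0, 0, 0, 1], [0.014, -0.0275, 0.006, 0, 0, 0, 1], [0.014, -0.0275, 0.006, 0, 0, 0, 1], [0.014, -0.0275, 0.006, 0, 0, 0, 1], [0.014, -0.0275, 0.006, 0, 0, 0, 1], [0.014, -0.0275, 0.006, 0, 0, 0, 1], [0.014, -0.0275, 0.006, 0, 0, 0, 1], [0.014, -0.0275, 0.006, 0, 0, 0, 1], [0.014, -0.0275, 0.006, 0, 0, 0, 1], [0.014, -0.0275, 0.006, 0, 0, 0, 1], [0.014, -0.0275, 0.006, 0, 0, 0, 1], [0.014, -0.0275, 0.006, 0, 0, 0, 1], [0.014, -0.0275, 0.006, 0, 0, 0, 1], [0.014, -0.0275, 0.006, 0, 0, 0, 1], [0.014, -0.0275, 0.006, 0, 0, 0, 1], [0.014, -0.0275, 0.006, 0, 0, 0, 1], [0.014, -0.0275, 0.006, 0, 0, 0, 1], [0, 0, 0, 0, 0, 0, 1]]
  ]
}}

```text
clock: 1.77
eef_pos: [380.4, -101.9, 128.5]
ee_rot: [-3.135, -0.165, 0.001]
force: [0.4, 1.1, -0.1]
opening: 85.7
grasp_force: 0.0
```

```bash
cat >> h.py <<'E'
O=np.array([654.1,-59.4]);YAW=np.radians(5.6)
def hf(p):
    c,s=np.cos(YAW),np.sin(YAW);d=np.asarray(p)[...,:2]-O
    return np.stack([d[...,0]*c+d[...,1]*s,-d[...,0]*s+d[...,1]*c],-1)
def st():
    s=read_state();R=cv2.Rodrigues(np.array(s["ee_rot"]))[0]
    print("t",round(s["clock"],2),"tcp",np.round(s["eef_pos"],1),"hearth",np.round(hf(s["eef_pos"]),1),"xaxis deg",round(np.degrees(np.arctan2(R[1,0],R[0,0])),2),"zaxis",np.round(R[:,2],3),"F",np.round(s["force"],1),"open",round(s["opening"],1),"grip",round(s["grasp_force"],1),"q",np.round(s["joints"],2))
E
python3 -c "from h import *;st()"
```

```text
t 1.77 tcp [ 380.4 -101.9  128.5] hearth [-276.5  -15.6] xaxis deg 6.02 zaxis [-0.001  0.002 -1.   ] F [ 0.4  1.1 -0.1] open 85.7 grip 0.0 q [ 0.63 -0.01 -0.44  2.08 -0.01  1.08 -1.27]
```

Emit:
{"method": "play_rows", "body": {
  "targets": [
    [[0.0075, -0.011, 0.0, 0, 0, -0.004, 1], [0.0075, -0.011, 0.0, 0, 0, 0, 1], [0, 0, 0.02, 0, 0, 0, 1], [0, 0, 0.02, 0, 0, 0, 1], [0, 0, 0.02, 0, 0, 0, 1], [0, 0, 0.02, 0, 0, 0, 1], [0, 0, 0.02, 0, 0, 0, 1], [0, 0, 0.016, 0, 0, 0, 1], [0, 0, 0.006, 0, 0, 0, 1], [0, 0, 0, 0, 0, 0, 1]]
  ]
}}

```text
clock: 2.6
eef_pos: [390.8, -83.8, 6.1]
ee_rot: [-3.136, -0.16, 0.005]
force: [-0.5, 0.3, -0.4]
opening: 85.1
grasp_force: 0.0
```

Run:
```python
from h import *
st(); a=capture("scene")[:,:,::-1]; b=capture("top")[:,:,::-1]
A=cv2.resize(a[130:260,150:300],(600,520),interpolation=cv2.INTER_CUBIC)
cv2.imwrite("pics/s1.png",A);cv2.imwrite("pics/top1.png",b)
```

```text
t 2.6 tcp [390.8 -83.8   6.1] hearth [-264.4    1.4] xaxis deg 5.84 zaxis [-0.003  0.001 -1.   ] F [-0.5  0.3 -0.4] open 85.1 grip 0.0 q [ 0.56  0.21 -0.46  2.18  0.13  0.78 -1.45]
```

View pics/s1.png

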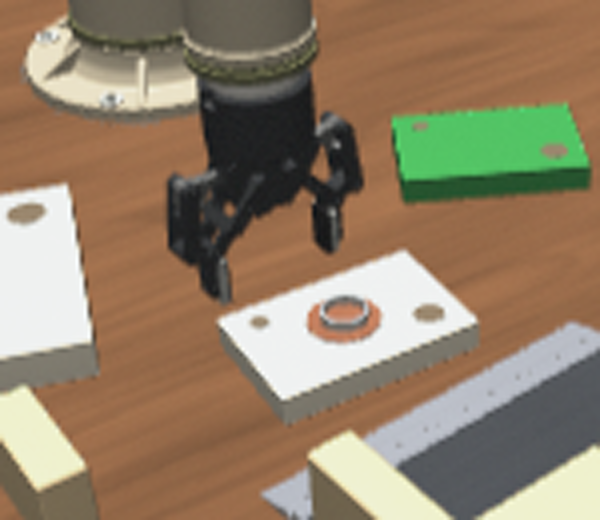

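The open fingertips in this crop are at (225,300) and (330,250), level or slightly above the board's top. I'll estimate their height by projection.

Run:
```python
from h import *
s=read_state();p=np.array(s["eef_pos"]);R=cv2.Rodrigues(np.array(s["ee_rot"]))[0]
for z in (0,6,13,19,25):
    P=[p+R[:,0]*dx+R[:,1]*sg*46 for sg in(1,-1) for dx in (0,11)]
    P=np.array(P);P[:,2]=z
    print(z,np.round((proj("scene",P)-[150,130])*4,0).tolist())
```

```text
0 [[221.0, 317.0], [229.0, 325.0], [326.0, 267.0], [335.0, 274.0]]
6 [[220.0, 311.0], [228.0, 318.0], [325.0, 261.0], [334.0, 267.0]]
13 [[219.0, 303.0], [227.0, 310.0], [325.0, 253.0], [333.0, 259.0]]
19 [[218.0, 296.0], [226.0, 303.0], [324.0, 246.0], [333.0, 253.0]]
25 [[217.0, 289.0], [226.0, 296.0], [323.0, 239.0], [332.0, 246.0]]
```

Tips sit about 13 mm above the TCP, as stated. Lower by 12 mm, then start a slow push.

Emit:
{"method": "play_rows", "body": {
  "targets": [
    [[0, -0.001, 0.004, 0, 0, 0, 1], [0, -0.001, 0.004, 0, 0, 0, 1], [0, -0.001, 0.004, 0, 0, 0, 1], [0.004, 0, 0, 0, 0, 0, 1], [0.003, 0, 0, 0, 0, 0, 1], [0.002, 0, 0, 0, 0, 0, 1], [0.002, 0, 0, 0, 0, 0, 1], [0.002, 0, 0, 0, 0, 0, 1], [0.002, 0, 0, 0, 0, 0, 1], [0.002, 0, 0, 0, 0, 0, 1], [0.002, 0, 0, 0, 0, 0, 1], [0.002, 0, 0, 0, 0, 0, 1], [0.002, 0, 0, 0, 0, 0, 1], [0.002, 0, 0, 0, 0, 0, 1], [0.002, 0, 0, 0, 0, 0, 1], [0.002, 0, 0, 0, 0, 0, 1], [0.002, 0, 0, 0, 0, 0, 1], [0.002, 0, 0, 0, 0, 0, 1], [0.002, 0, 0, 0, 0, 0, 1], [0.002, 0, 0, 0, 0, 0, 1]]
  ]
}}

```text
clock: 4.37
eef_pos: [428.7, -77.2, -4.7]
ee_rot: [-3.137, -0.16, 0.001]
force: [-4.6, -0.7, 2.7]
opening: 85.7
grasp_force: 2.3
```

Emit:
{"method": "play_rows", "body": {
  "targets": [
    [[0.002, 0, 0, 0, 0, 0, 1], [0.002, 0, 0, 0, 0, 0, 1], [0.002, 0, 0, 0, 0, 0, 1], [0.002, 0, 0, 0, 0, 0, 1], [0.002, 0, 0, 0, 0, 0, 1], [0.002, 0, 0, 0, 0, 0, 1], [0.002, 0, 0, 0, 0, 0, 1], [0.002, 0, 0, 0, 0, 0, 1], [0.001, 0, 0, 0, 0, 0, 1], [0, 0, 0, 0, 0, 0, 1]]
  ]
}}

```text
clock: 5.2
eef_pos: [445.2, -75.5, -4.8]
ee_rot: [-3.137, -0.16, 0.002]
force: [-6.5, -0.2, 3.8]
opening: 85.4
grasp_force: 2.8
```

```bash
cat >> h.py <<'E'
def look(tag,u0=235,v0=100,u1=312,v1=222,z=24):
    """board and brooch in the hearth frame from the top view"""
    im=capture("top")[:,:,::-1].copy(); cv2.imwrite(f"pics/{tag}.png",im)
    H,S,V=cv2.split(cv2.cvtColor(im,cv2.COLOR_BGR2HSV)); w=(S<40)&(V>190)
    cs=cv2.findContours(roi(w,u0,v0,u1,v1).astype(np.uint8),cv2.RETR_EXTERNAL,cv2.CHAIN_APPROX_NONE)[0]
    c=max(cs,key=cv2.contourArea)[:,0]; P=hf(ray("top",c,z)); (cx,cy),(a,b),an=cv2.minAreaRect(P.astype(np.float32))
    x0,x1,y0,y1=P[:,0].min(),P[:,0].max(),P[:,1].min(),P[:,1].max()
    # far edge line, right/left edges
    m=(P[:,0]>x1-14)&(P[:,1]>y0+12)&(P[:,1]<y1-12); vx,vy,px,py=cv2.fitLine(P[m].astype(np.float32),cv2.DIST_HUBER,0,.1,.01).ravel()
    print(tag,"rect c",round(cx,1),round(cy,1),"size",round(a,1),round(b,1),"ang",round(an,2),"ext x",np.round([x0,x1],1),"y",np.round([y0,y1],1),"far edge yaw",round(float(np.degrees(np.arctan2(-vx*np.sign(vy),abs(vy)))),2))
    r=(H<15)&(S>90)&(V>120)&~w; r=cv2.morphologyEx(roi(r,u0,v0,u1,v1).astype(np.uint8),cv2.MORPH_CLOSE,np.ones((5,5)))
    mk=np.zeros_like(r);cv2.drawContours(mk,[cv2.convexHull(c)],-1,1,-1);mk=cv2.erode(mk,np.ones((5,5)));r&=mk
    n,l,s_,ce=cv2.connectedComponentsWithStats(r)
    if n>1: i=1+np.argmax(s_[1:,4]); print("plate",np.round(hf(ray("top",[ce[i]],z+3)),1),"area",s_[i,4])
E
python3 -c "
from h import *
st();look('p1')"
```

```text
t 5.2 tcp [445.2 -75.5  -4.8] hearth [-209.5    4.4] xaxis deg 5.84 zaxis [-0.001  0.    -1.   ] F [-6.5 -0.2  3.8] open 85.4 grip 2.8 q [ 0.49  0.33 -0.44  2.07  0.2   0.79 -1.54]
p1 rect c -124.9 -5.3 size 124.1 205.4 ang 7.12 ext x [-198.  -71.] y [-102.8  101.3] far edge yaw 0.69
plate [[-118.    91.8]] area 12
```

View picture.

Run:
```python
import cv2
im=cv2.imread("pics/p1.png")[80:230,200:330];cv2.imwrite("pics/p1c.png",cv2.resize(im,None,fx=4,fy=4,interpolation=cv2.INTER_CUBIC))
h=cv2.cvtColor(cv2.imread("pics/p1.png"),cv2.COLOR_BGR2HSV);print([h[p[1],p[0]].tolist() for p in((256,172),(225,160),(290,185))])
```

```text
[[105, 8, 241], [116, 20, 191], [23, 45, 227]]
```

View pics/p1c.png

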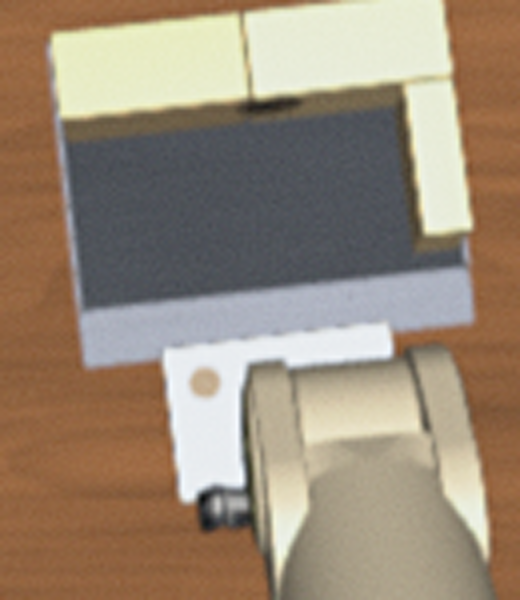

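The picture shows the board square to the hearth, with its far edge from (163,350) to (388,322) reaching the lip. The arm hides the brooch, so I'll track the far edge and left edge with a tighter white mask.

```bash
cat >> h.py <<'E'
def edges(tag,z=25,file=None,xl=(-140,60),gy=(-70,80)):
    """far edge (x, yaw) and left/right far corner y of the board, hearth frame"""
    im=cv2.imread(file) if file else capture("top")[:,:,::-1].copy()
    cv2.imwrite(f"pics/{tag}.png",im)
    H,S,V=cv2.split(cv2.cvtColor(im,cv2.COLOR_BGR2HSV)); w=roi(((S<20)&(V>212)).astype(np.uint8),225,80,312,222)
    n,l,s_,_=cv2.connectedComponentsWithStats(w); i=1+np.argmax(s_[1:,4]); w=l==i
    far=[];
    for u in range(225,312):
        r=np.where(w[:,u])[0]
        if len(r)>4: far.append((u,r[0]-.5))
    F=hf(ray("top",far,z)); k=(F[:,1]<F[:,1].max()-8)&(F[:,1]>F[:,1].min()+8); F=F[k]
    a,b=np.polyfit(F[:,1],F[:,0],1); k=abs(np.polyval([a,b],F[:,1])-F[:,0])<2; a,b=np.polyfit(F[k,1],F[k,0],1)
    v0=int(min(v for _,v in far))
    L=[];Rr=[]
    for v in range(v0,222):
        c=np.where(w[v])[0]
        if len(c): L.append((c[0]-.5,v));Rr.append((c[-1]+.5,v))
    L=hf(ray("top",L,z));Rr=hf(ray("top",Rr,z))
    kl=(L[:,0]<b-14)&(L[:,0]>b-70); kr=(Rr[:,0]<b-10)&(Rr[:,0]>b-22)
    print(tag,"far x@y0",round(b,1),"yaw",round(-np.degrees(np.arctan(a)),2),"left y",round(np.median(L[kl,1]),1),"right y(near far corner)",np.round(Rr[kr,1],1)[:6])
E
python3 -c "
from h import *
edges('p1e',25,'pics/p1.png')"
```

```text
p1e far x@y0 -98.9 yaw 0.21 left y 86.9 right y(near far corner) [-62.4 -62.1 -61.7 -61.4 -61.1 -45.1]
```

The board centre is at y ≈ +12, so I add a drift of 0.2 mm per row toward -y while pushing up the slope.

Emit:
{"method": "play_rows", "body": {
  "targets": [
    [[0.001, 0.0001, 0, 0, 0, 0, 1], [0.002, 0.0002, 0, 0, 0, 0, 1], [0.0025, 0.0002, 0, 0, 0, 0, 1], [0.0025, 0.0002, 0, 0, 0, 0, 1], [0.0025, 0.0002, 0, 0, 0, 0, 1], [0.0025, 0.0002, 0, 0, 0, 0, 1], [0.0025, 0.0002, 0, 0, 0, 0, 1], [0.0025, 0.0002, 0, 0, 0, 0, 1], [0.0025, 0.0002, 0, 0, 0, 0, 1], [0.0025, 0.0002, 0, 0, 0, 0, 1], [0.0025, 0.0002, 0, 0, 0, 0, 1], [0.0025, 0.0002, 0, 0, 0, 0, 1], [0.0025, 0.0002, 0, 0, 0, 0, 1], [0.002, 0.0002, 0, 0, 0, 0, 1], [0.001, 0.0001, 0, 0, 0, 0, 1]]
  ]
}}

```text
clock: 6.5
eef_pos: [479.6, -74.9, -4.6]
ee_rot: [-3.137, -0.16, -0.001]
force: [-2.1, -0.4, -1.9]
opening: 85.3
grasp_force: 1.0
```

```bash
python3 -c "
from h import *
st();edges('p2',28)"
```

```text
t 6.5 tcp [479.6 -74.9  -4.6] hearth [-175.2    1.6] xaxis deg 5.84 zaxis [ 0.  0. -1.] F [-2.1 -0.4 -1.9] open 85.3 grip 1.0 q [ 0.46  0.39 -0.43  1.98  0.22  0.81 -1.56]
p2 far x@y0 -64.9 yaw -0.17 left y 84.6 right y(near far corner) [-61.3 -37.5  34.   34.3  37.2  37.6]
```

Emit:
{"method": "play_rows", "body": {
  "targets": [
    [[0.001, 0.0001, 0, 0, 0, 0, 1], [0.002, 0.0002, 0, 0, 0, 0, 1], [0.0025, 0.0002, 0, 0, 0, 0, 1], [0.0025, 0.0002, 0, 0, 0, 0, 1], [0.0025, 0.0002, 0, 0, 0, 0, 1], [0.0025, 0.0002, 0, 0, 0, 0, 1], [0.0025, 0.0002, 0, 0, 0, 0, 1], [0.0025, 0.0002, 0, 0, 0, 0, 1], [0.0025, 0.0002, 0, 0, 0, 0, 1], [0.0025, 0.0002, 0, 0, 0, 0, 1], [0.0025, 0.0002, 0, 0, 0, 0, 1], [0.0025, 0.0002, 0, 0, 0, 0, 1], [0.0025, 0.0002, 0, 0, 0, 0, 1], [0.002, 0.0002, 0, 0, 0, 0, 1], [0.001, 0.0001, -0.0005, 0, 0, 0, 1]]
  ]
}}

```text
clock: 7.8
eef_pos: [513.0, -74.3, -4.2]
ee_rot: [-3.137, -0.16, 0.0]
force: [-4.0, 0.1, 0.3]
opening: 85.1
grasp_force: 2.0
```

Emit:
{"method": "play_rows", "body": {
  "targets": [
    [[0.001, 0.0001, -0.001, 0, 0, 0, 1], [0.0015, 0.0001, -0.001, 0, 0, 0, 1], [0.0015, 0.0001, -0.001, 0, 0, 0, 1], [0.0015, 0.0001, -0.001, 0, 0, 0, 1], [0.0015, 0.0001, -0.001, 0, 0, 0, 1], [0.0015, 0.0001, -0.001, 0, 0, 0, 1], [0.0015, 0.0001, -0.001, 0, 0, 0, 1], [0.0015, 0.0001, -0.001, 0, 0, 0, 1], [0.0015, 0.0001, -0.001, 0, 0, 0, 1], [0.0015, 0.0001, -0.001, 0, 0, 0, 1], [0.001, 0.0001, -0.0005, 0, 0, 0, 1]]
  ]
}}

```text
clock: 8.72
eef_pos: [528.9, -73.8, 6.5]
ee_rot: [-3.137, -0.16, -0.001]
force: [-2.3, -0.3, -1.2]
opening: 85.3
grasp_force: 0.9
```

```bash
python3 -c "
from h import *
st();edges('p3',30);cv2.imwrite('pics/p3s.png',cv2.resize(capture('scene')[150:290,180:360,::-1],None,fx=4,fy=4,interpolation=2))"
```

```text
t 8.72 tcp [528.9 -73.8   6.5] hearth [-126.1   -2.2] xaxis deg 5.84 zaxis [ 0.001  0.    -1.   ] F [-2.3 -0.3 -1.2] open 85.3 grip 0.9 q [ 0.43  0.45 -0.42  1.85  0.24  0.88 -1.58]
p3 far x@y0 -15.7 yaw 0.65 left y 81.0 right y(near far corner) [33.1 33.4 33.8 34.1 34.4]
```

View pics/p3s.png

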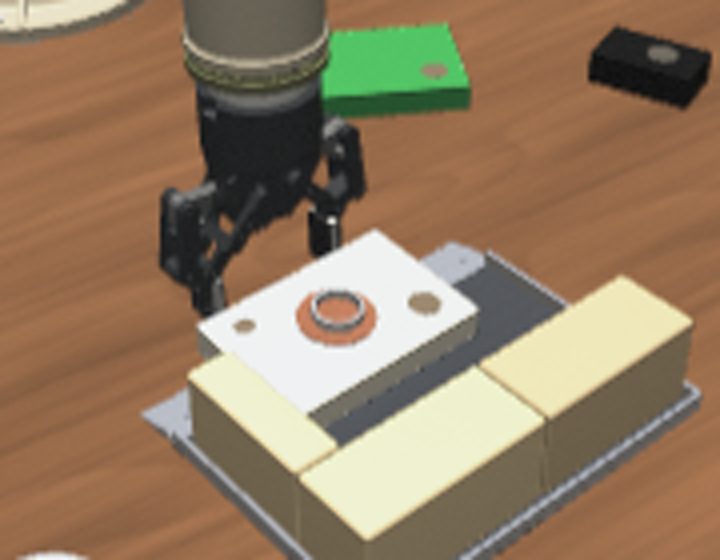

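The scene shows the board tipped onto the crest and floor, with the ring still centred on the plate at (338,310). Continue, drifting toward -y.

Emit:
{"method": "play_rows", "body": {
  "targets": [
    [[0.001, 0.0001, 0, 0, 0, 0, 1], [0.002, 0.0002, 0, 0, 0, 0, 1], [0.0025, 0.00025, 0, 0, 0, 0, 1], [0.0025, 0.00025, 0, 0, 0, 0, 1], [0.0025, 0.00025, 0, 0, 0, 0, 1], [0.0025, 0.00025, 0, 0, 0, 0, 1], [0.0025, 0.00025, 0, 0, 0, 0, 1], [0.0025, 0.00025, 0, 0, 0, 0, 1], [0.0025, 0.00025, 0, 0, 0, 0, 1], [0.0025, 0.00025, 0, 0, 0, 0, 1], [0.0025, 0.00025, 0, 0, 0, 0, 1], [0.0025, 0.00025, 0, 0, 0, 0, 1], [0.0025, 0.00025, 0, 0, 0, 0, 1], [0.0025, 0.00025, 0, 0, 0, 0, 1], [0.0015, 0.0002, 0.0005, 0, 0, 0, 1]]
  ]
}}

```text
clock: 10.07
eef_pos: [563.3, -73.8, 6.0]
ee_rot: [-3.137, -0.16, -0.0]
force: [-5.3, -0.2, 5.2]
opening: 85.7
grasp_force: 3.0
```

```bash
python3 -c "
from h import *
st();edges('p4',29)"
```

```text
t 10.07 tcp [563.3 -73.8   6. ] hearth [-91.8  -5.5] xaxis deg 5.83 zaxis [ 0.  0. -1.] F [-5.3 -0.2  5.2] open 85.7 grip 3.0 q [ 0.4   0.52 -0.41  1.76  0.25  0.92 -1.59]
p4 far x@y0 17.7 yaw -0.33 left y 77.7 right y(near far corner) [31.7 32.1 32.4 32.7]
```

Emit:
{"method": "play_rows", "body": {
  "targets": [
    [[0.001, 0.0001, 0.0002, 0, 0, 0, 1], [0.0015, 0.00015, 0.0002, 0, 0, 0, 1], [0.0015, 0.00015, 0.0002, 0, 0, 0, 1], [0.0015, 0.00015, 0.0002, 0, 0, 0, 1], [0.0015, 0.00015, 0.0002, 0, 0, 0, 1], [0.0015, 0.00015, 0.0002, 0, 0, 0, 1], [0.0015, 0.00015, 0.0002, 0, 0, 0, 1], [0.0015, 0.00015, 0.0003, 0, 0, 0, 1], [0.0015, 0.00015, 0.0003, 0, 0, 0, 1], [0.0015, 0.00015, 0.0003, 0, 0, 0, 1], [0.0015, 0.00015, 0.0003, 0, 0, 0, 1], [0.0015, 0.00015, 0.0003, 0, 0, 0, 1], [0.0015, 0.00015, 0.0002, 0, 0, 0, 1], [0.0015, 0.00015, 0, 0, 0, 0, 1], [0.0015, 0.00015, 0, 0, 0, 0, 1], [0.0015, 0.00015, 0, 0, 0, 0, 1], [0.001, 0.0001, 0, 0, 0, 0, 1]]
  ]
}}

```text
clock: 11.53
eef_pos: [587.7, -73.7, 2.8]
ee_rot: [-3.137, -0.16, 0.0]
force: [-4.5, 1.2, 3.7]
opening: 85.8
grasp_force: 2.4
```

```bash
python3 -c "
from h import *
st();edges('p5',28)"
```

```text
t 11.53 tcp [587.7 -73.7   2.8] hearth [-67.5  -7.8] xaxis deg 5.84 zaxis [-0.  0. -1.] F [-4.5  1.2  3.7] open 85.8 grip 2.4 q [ 0.38  0.56 -0.4   1.69  0.26  0.94 -1.59]
p5 far x@y0 41.3 yaw -1.15 left y 75.7 right y(near far corner) [28.7 29.1 29.4 29.7]
```

Emit:
{"method": "play_rows", "body": {
  "targets": [
    [[0.001, 0.0001, 0, 0, 0, 0, 1], [0.001, 0.0001, 0, 0, 0, 0, 1], [0.001, 0.0001, 0, 0, 0, 0, 1], [0.001, 0.0001, 0, 0, 0, 0, 1], [0.001, 0, 0, 0, 0, 0, 1], [0.0005, 0, 0, 0, 0, 0, 1]]
  ]
}}

```text
clock: 12.08
eef_pos: [593.1, -73.7, 2.8]
ee_rot: [3.138, 0.16, -0.0]
force: [-5.5, -1.2, 4.6]
opening: 85.2
grasp_force: 2.5
```

```bash
python3 -c "
from h import *
st();edges('p6',28)"
```

```text
t 12.08 tcp [593.1 -73.7   2.8] hearth [-62.1  -8.3] xaxis deg 5.83 zaxis [-0. -0. -1.] F [-5.5 -1.2  4.6] open 85.2 grip 2.5 q [ 0.38  0.57 -0.4   1.68  0.26  0.95 -1.59]
p6 far x@y0 46.7 yaw -1.15 left y 75.1 right y(near far corner) [28.1 28.4 28.7 29.1]
```

Emit:
{"method": "play_rows", "body": {
  "targets": [
    [[0.0005, 0, 0, 0, 0, 0, 1], [0.0005, 0, 0, 0, 0, 0, 1], [0.0005, 0, 0, 0, 0, 0, 1], [0.0005, 0, 0, 0, 0, 0, 1], [0.0005, 0, 0, 0, 0, 0, 1], [0.0005, 0, 0, 0, 0, 0, 1]]
  ]
}}

```text
clock: 12.63
eef_pos: [593.4, -73.7, 2.7]
ee_rot: [3.137, 0.159, -0.009]
force: [-17.3, 0.1, 17.0]
opening: 85.3
grasp_force: 9.6
```

```bash
python3 -c "
from h import *
st();edges('p7',28);im=cv2.imread('pics/p7.png')[70:180,200:330];cv2.imwrite('pics/p7c.png',cv2.resize(im,None,fx=5,fy=5,interpolation=2))"
```

```text
t 12.63 tcp [593.4 -73.7   2.7] hearth [-61.8  -8.3] xaxis deg 5.82 zaxis [-0.005 -0.001 -1.   ] F [-17.3   0.1  17. ] open 85.3 grip 9.6 q [ 0.37  0.57 -0.4   1.67  0.27  0.95 -1.6 ]
p7 far x@y0 47.8 yaw -0.14 left y 75.1 right y(near far corner) [27.8 28.1 28.4 28.7 29.1]
```

View pics/p7c.png

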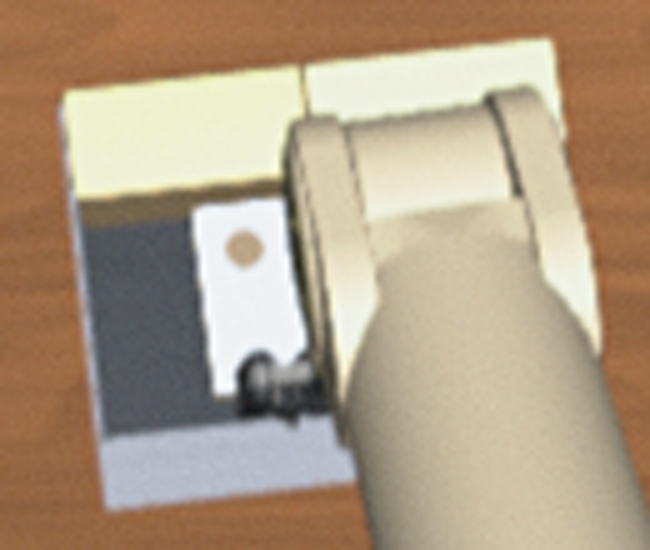

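The force jumped to 17 N at TCP x = -61.8, exactly where the home contact should be, and the board's left edge is at y = 75. I back off gently and lift clear.

Emit:
{"method": "play_rows", "body": {
  "targets": [
    [[-0.001, 0, 0, 0, 0, 0, 1], [-0.001, 0, 0, 0, 0, 0, 1], [-0.001, 0, 0, 0, 0, 0, 1], [-0.002, 0, 0, 0, 0, 0, 1], [-0.005, 0, -0.001, 0, 0, 0, 1], [-0.01, 0, -0.004, 0, 0, 0, 1], [-0.01, 0, -0.015, 0, 0, 0, 1], [-0.01, 0.005, -0.025, 0, 0, 0, 1], [-0.01, 0.015, -0.025, 0, 0, 0, 1], [-0.01, 0.025, -0.025, 0, 0, 0, 1], [-0.01, 0.025, -0.025, 0, 0, 0, 1], [-0.01, 0.025, -0.02, 0, 0, 0, 1], [-0.01, 0.025, -0.01, 0, 0, 0, 1], [-0.01, 0.025, 0, 0, 0, 0, 1], [-0.01, 0.025, 0, 0, 0, 0.02, 1], [-0.005, 0.02, 0, 0, 0, 0.02, 1], [0, 0.015, 0, 0, 0, 0.02, 1], [0, 0.01, 0, 0, 0, 0.018, 1], [0, 0, 0, 0, 0, 0, 1]]
  ]
}}

```text
clock: 14.27
eef_pos: [502.0, -300.8, 152.3]
ee_rot: [3.141, 0.032, -0.0]
force: [-0.6, -0.0, 0.4]
opening: 85.5
grasp_force: 0.0
```

```bash
python3 -c "
from h import *
st();edges('p8',28)
im=cv2.imread('pics/p8.png');H,S,V=cv2.split(cv2.cvtColor(im,cv2.COLOR_BGR2HSV))
cv2.imwrite('pics/p8c.png',cv2.resize(im[70:210,200:390],None,fx=4.2,fy=4.2,interpolation=2))
s=read_state();print('brick rel',np.array([504.4,-301.5])-s['eef_pos'][:2])"
```

```text
t 14.27 tcp [ 502.  -300.8  152.3] hearth [-175.  -225.4] xaxis deg 1.15 zaxis [-0. -0. -1.] F [-0.6 -0.   0.4] open 85.5 grip 0.0 q [ 0.75  0.37 -0.34  1.58  0.13  1.21 -1.16]
p8 far x@y0 47.7 yaw 0.15 left y 74.7 right y(near far corner) [-73.3 -72.9 -72.6 -72.2 -71.9]
brick rel [ 1.95661417 -2.64363518]
```

View pics/p8c.png

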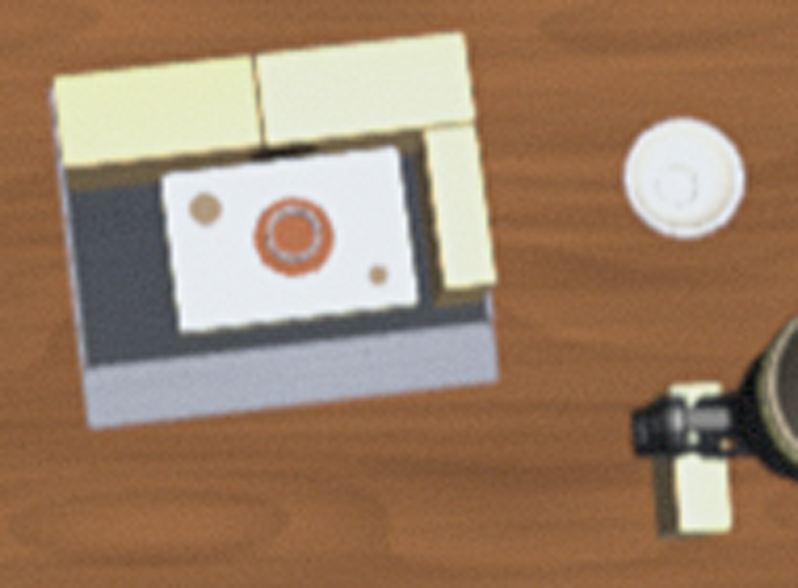

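The board is home and square, at yaw 0.15° with edges at y = 74.7 and -73.3. The ring is still concentric on the plate at (293,235). Next I descend on the brick at (697,455), gripping only its top so the inner finger clears the board when placing.

Emit:
{"method": "play_rows", "body": {
  "targets": [
    [[0.001, 0.0013, 0.02, 0, 0, 0, 1], [0.001, 0.0013, 0.02, 0, 0, 0, 1], [0, 0, 0.02, 0, 0, 0, 1], [0, 0, 0.02, 0, 0, 0, 1], [0, 0, 0.018, 0, 0, 0, 1], [0, 0, 0.012, 0, 0, 0, 1], [0, 0, 0.006, 0, 0, 0, 1], [0, 0, 0, 0, 0, 0, 1], [0, 0, 0, 0, 0, 0, 0.5], [0, 0, 0, 0, 0, 0, 0.4], [0, 0, 0, 0, 0, 0, 0.3], [0, 0, 0, 0, 0, 0, 0.25], [0, 0, 0, 0, 0, 0, 0.2], [0, 0, 0, 0, 0, 0, 0.2], [0, 0, 0, 0, 0, 0, 0.2]]
  ],
  "force": 40
}}

```text
clock: 15.57
eef_pos: [504.5, -301.9, 37.7]
ee_rot: [3.141, 0.037, 0.002]
force: [-0.8, -0.7, 6.2]
opening: 31.1
grasp_force: 40.4
```

```bash
python3 -c "
from h import *
st()"
```

```text
t 15.57 tcp [ 504.5 -301.9   37.7] hearth [-172.6 -226.8] xaxis deg 1.35 zaxis [ 0.001 -0.001 -1.   ] F [-0.8 -0.7  6.2] open 31.1 grip 40.4 q [ 0.73  0.49 -0.32  1.69  0.18  0.99 -1.2 ]
```

Brick gripped at 31 mm opening. Lift, turn to the hearth yaw, and carry it round the front to y = 94.

Emit:
{"method": "play_rows", "body": {
  "targets": [
    [[0, 0, -0.002, 0, 0, 0, 0.2], [0, 0, -0.005, 0, 0, 0, 0.2], [0, 0, -0.012, 0, 0, 0, 0.2], [0, 0, -0.02, 0, 0, 0, 0.2], [0, 0, -0.02, 0, 0, 0, 0.2], [0, 0, -0.02, 0, 0, 0, 0.2], [0, 0, -0.02, 0, 0, -0.01, 0.2], [0, 0, -0.012, 0, 0, -0.02, 0.2], [0, 0, -0.005, 0, 0, -0.02, 0.2], [0, 0, 0, 0, 0, -0.024, 0.2], [0, -0.01, 0, 0, 0, 0, 0.2], [0, -0.02, 0, 0, 0, 0, 0.2], [0, -0.03, 0, 0, 0, 0, 0.2], [0, -0.03, 0, 0, 0, 0, 0.2], [0, -0.03, 0, 0, 0, 0, 0.2], [0, -0.03, 0, 0, 0, 0, 0.2], [0, -0.03, 0, 0, 0, 0, 0.2], [0, -0.03, 0, 0, 0, 0, 0.2], [0, -0.03, 0, 0, 0, 0, 0.2]]
  ]
}}

```text
clock: 17.15
eef_pos: [478.9, -60.4, 151.2]
ee_rot: [-3.137, -0.154, 0.004]
force: [0.1, 0.3, -2.7]
opening: 31.6
grasp_force: 39.8
```

Emit:
{"method": "play_rows", "body": {
  "targets": [
    [[0, -0.03, 0, 0, 0, 0, 0.2], [0, -0.03, 0, 0, 0, 0, 0.2], [0.01, -0.015, 0, 0, 0, 0, 0.2], [0.02, -0.005, 0, 0, 0, 0, 0.2], [0.03, 0, 0, 0, 0, 0, 0.2], [0.03, 0, 0, 0, 0, 0, 0.2], [0.03, 0, 0, 0, 0, 0, 0.2], [0.03, 0, 0, 0, 0, 0, 0.2], [0.015, 0, 0, 0, 0, 0, 0.2], [0.007, 0, 0, 0, 0, 0, 0.2], [0, 0, 0, 0, 0, 0, 0.2]]
  ]
}}

```text
clock: 18.07
eef_pos: [643.6, 34.8, 150.6]
ee_rot: [-3.137, -0.155, 0.005]
force: [-1.2, -0.3, -1.3]
opening: 31.0
grasp_force: 39.9
```

Run:
```python
from h import *
st(); im=capture("scene")[:,:,::-1]; cv2.imwrite("pics/c1.png",cv2.resize(im[130:300,190:380],None,fx=4,fy=3.5,interpolation=2))
```

```text
t 18.07 tcp [643.6  34.8 150.6] hearth [-1.3 94.8] xaxis deg 5.66 zaxis [-0.003  0.001 -1.   ] F [-1.2 -0.3 -1.3] open 31.0 grip 39.9 q [ 0.26  0.53 -0.52  1.4   0.26  1.28 -1.75]
```

View pics/c1.png

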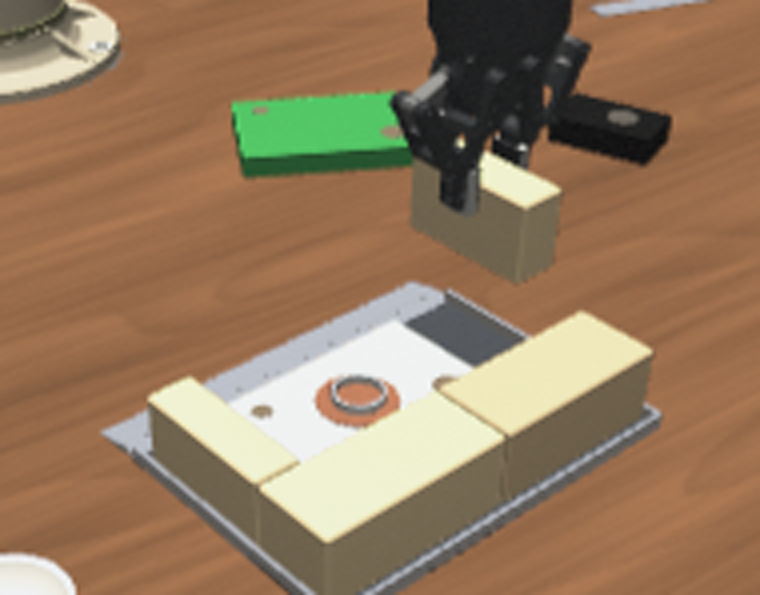

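The brick hangs level at y = 94.8, so its inner face is about 4 mm from the board. Lower it, slowly at the end.

Emit:
{"method": "play_rows", "body": {
  "targets": [
    [[0.0005, 0.0003, 0.005, 0, 0, 0, 0.2], [0.0005, 0.0003, 0.015, 0, 0, 0, 0.2], [0, 0, 0.02, 0, 0, 0, 0.2], [0, 0, 0.02, 0, 0, 0, 0.2], [0, 0, 0.018, 0, 0, 0, 0.2], [0, 0, 0.012, 0, 0, 0, 0.2], [0, 0, 0.007, 0, 0, 0, 0.2], [0, 0, 0.003, 0, 0, 0, 0.2], [0, 0, 0.002, 0, 0, 0, 0.2], [0, 0, 0.001, 0, 0, 0, 0.2], [0, 0, 0.001, 0, 0, 0, 0.2], [0, 0, 0.001, 0, 0, 0, 0.2], [0, 0, 0, 0, 0, 0, 0.2]]
  ]
}}

```text
clock: 19.2
eef_pos: [645.2, 33.3, 48.2]
ee_rot: [-3.138, -0.154, -0.001]
force: [-1.0, -0.2, -1.1]
opening: 31.4
grasp_force: 39.9
```

```bash
python3 -c "
from h import *
st()"
```

```text
t 19.2 tcp [645.2  33.3  48.2] hearth [ 0.2 93.2] xaxis deg 5.61 zaxis [ 0.001  0.    -1.   ] F [-1.  -0.2 -1.1] open 31.4 grip 39.9 q [ 0.24  0.62 -0.49  1.5   0.32  1.09 -1.79]
```

Emit:
{"method": "play_rows", "body": {
  "targets": [
    [[0, -0.0005, 0.001, 0, 0, 0, 0.2], [0, 0, 0.001, 0, 0, 0, 0.2], [0, 0, 0.001, 0, 0, 0, 0.2], [0, 0, 0.001, 0, 0, 0, 0.2], [0, 0, 0.001, 0, 0, 0, 0.2], [0, 0, 0.0005, 0, 0, 0, 0.2], [0, 0, 0.0005, 0, 0, 0, 0.2], [0, 0, 0, 0, 0, 0, 0.2]]
  ]
}}

```text
clock: 19.87
eef_pos: [644.9, 33.8, 41.8]
ee_rot: [-3.138, -0.154, -0.0]
force: [-0.7, -0.3, -1.7]
opening: 31.3
grasp_force: 39.9
```

Not touching yet; continue in 0.5 mm steps.

Emit:
{"method": "play_rows", "body": {
  "targets": [
    [[0, 0, 0.0005, 0, 0, 0, 0.2], [0, 0, 0.0005, 0, 0, 0, 0.2], [0, 0, 0, 0, 0, 0, 0.2]]
  ]
}}

```text
clock: 20.12
eef_pos: [645.0, 33.8, 41.7]
ee_rot: [3.138, 0.153, 0.001]
force: [-4.9, -1.4, 7.0]
opening: 31.3
grasp_force: 40.9
```

It has touched down (7 N up). Open partly and lift straight up.

Emit:
{"method": "play_rows", "body": {
  "targets": [
    [[0, 0, -0.0005, 0, 0, 0, 0.38], [0, 0, 0, 0, 0, 0, 0.42], [0, 0, 0, 0, 0, 0, 0.5], [0, 0, 0, 0, 0, 0, 0.6], [0, 0, 0, 0, 0, 0, 0.6], [0, 0, -0.003, 0, 0, 0, 0.6], [0, 0, -0.008, 0, 0, 0, 0.6], [0, 0, -0.015, 0, 0, 0, 0.6], [0, 0, -0.025, 0, 0, 0, 0.6], [0, 0, -0.03, 0, 0, 0, 0.6], [0, 0, -0.03, 0, 0, 0, 0.6], [-0.03, 0, -0.02, 0, 0, 0, 0.6], [-0.035, 0, -0.01, 0, 0, 0, 0.6], [-0.035, 0, 0, 0, 0, 0, 0.6], [-0.035, 0, 0, 0, 0, 0, 0.6], [-0.03, 0.02, 0, 0, 0, 0, 0.6], [-0.02, 0.03, 0, 0, 0, 0, 0.6], [0, 0.03, 0, 0, 0, 0, 0.6], [0, 0.02, 0, 0, 0, 0, 0.6], [0, 0, 0, 0, 0, 0, 0.6]]
  ]
}}

```text
clock: 21.78
eef_pos: [470.3, -89.1, 183.2]
ee_rot: [3.136, 0.143, 0.002]
force: [-0.4, -0.7, 0.4]
opening: 51.2
grasp_force: 0.0
```

Run:
```python
from h import *
st(); im=capture("top")[:,:,::-1].copy(); H,S,V=cv2.split(cv2.cvtColor(im,cv2.COLOR_BGR2HSV))
edges("f1e",28)
# brick top at z=68: cream blob left of the board
cv2.imwrite("pics/f1.png",np.hstack([cv2.resize(im[75:175,205:325],(400,333),interpolation=2),cv2.resize(capture("scene")[190:300,210:360,::-1],(400,333),interpolation=2)]))
```

```text
t 21.78 tcp [470.3 -89.1 183.2] hearth [-185.8  -11.6] xaxis deg 5.21 zaxis [ 0.001 -0.002 -1.   ] F [-0.4 -0.7  0.4] open 51.2 grip 0.0 q [ 0.58  0.13 -0.49  1.81  0.07  1.21 -1.42]
f1e far x@y0 47.8 yaw 0.21 left y 75.0 right y(near far corner) [-73.3 -72.9 -72.6 -72.2 -71.9]
```

View pics/f1.png

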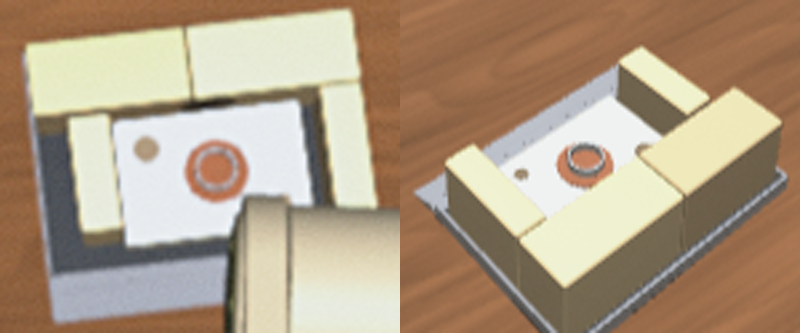

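The final picture shows the board flat against the back bricks and unmoved (far edge 47.8, yaw 0.2°). The ring is on the plate at (215,168) in the left half, and the brick stands close along the board's left edge at (95,175). I'm handing it in.

```bash
python3 -c "
from bench import *
print(hand_in())"
```

```text
the job is handed in; nothing more can be done
None
```

The job is handed in at about 22 s of the 67 s: the board lies flat and square against the back bricks with the ring still on the plate, and the brick stands on the hearth floor, about 3 mm by estimate from the board's left edge.

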